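# Shut the warming cabinet's vent flap with the hook pole

### The arm

A 6-joint arm with a two-finger parallel gripper is mounted at the origin on a cart in front of the work surface, level with it; the furniture and walls round the work are solid. World frame = base frame: x ahead of the robot, y to its left, z up, the work surface at z = 0. Lengths are in m, angles in degrees, forces in N, time in s.
With the tool pointing down it reaches from about 0.375 to 0.9 m from the base axis. Payload 3.1 kg.
Tool frame: the origin (TCP) lies midway between the tips of the shut fingers; the grasp point (between the pads) lies 19 mm behind it; z points along the fingers, y is the line along which they close (so a half turn about z gives the same grasp; the last joint's range is limited). The gripper opens to 87 mm and grips with 3 to 60 N. Pads are 19 mm wide; open, the fingers measure 117 mm over their backs; the gripper's body (75 mm by 190 mm) begins 51 mm behind the grasp point.
Start: joints at [62.538, 30.224, 82.088, -0, 67.689, -10.227], TCP at [0.185, 0.597, 0.223] pointing down, gripper open.
Joint ranges: [-176.69, 176.69], [-43.24, 126.21], [12.49, 139.97], [-82, 262], [0, 151.66], [-163.58, 163.58]. Speed limits (degrees/s): [159.86, 159.86, 180, 180, 180, 180].

### API

Orientations are given as a 3x3 rotation matrix whose columns are the frame's x, y, z axes.
In Python, from rig import bot, cams, readout gives the robot as it stands (bot), with the cameras (cams) and the readings (readout).
- The arm moves only by the shell command python3 steer.py 'ROWS'. ROWS is rows parted by semicolons, their numbers by spaces, 1 to 20 of them, each of 7 numbers: dx, dy, dz in m, then a rotation vector rx, ry, rz in degrees, then the opening from 0.0 (shut) to 1.0 (fully open); each row is the pose to reach, as a shift and turn from the pose commanded when the command began, along the tool's axes at that moment; what a row does not reach only later rows make up. A row lasts 1/10 s, in which the tool goes at most 0.05 m and 8.59 degrees, less where a joint would pass 70% of its speed; a pose out of reach is approached as far as the arm can. The fingers move at their own pace and stop on an object; the grip force is fixed at half the most. Time passes only in rows, so rows that do not move let the fingers close. It prints the time, the measured TCP pose, the force, the opening and the grip force at its end.
- readout.read_state(): the state, without advancing time (a new reading comes with each control period).
- cams.capture(name): name is "scene" or "top" or "wrist"; returns a dict with "color" (384x512x3 uint8, red, green, blue), "K" (3x3 intrinsics, pixels), "view" (4x4, takes a point from world to camera coordinates); the wrist camera has in their place "mount" (4x4, takes a point from camera to tool coordinates, whose origin is the TCP and whose axes are the flange's). Camera axes: x right, y up, looking along -z (the intrinsics and any distortion apply to the point x, -y, -z); pixel columns grow to the right and rows downward; lengths in m; the calibration is good to about 2 mm. A picture is of the moment at which its call begins: read the wrist's pose just before it. There is no depth.
- bot.hand_in(): hands the job in; it is judged then, once.
The state is a dict: "time_s": time; "joint_positions": joint angles; "qvel": joint speeds; "tau": joint torques, N m; "position": TCP position; "tcp_rot": TCP orientation; "force": force on the tool from outside, world axes, zero at the start; "moment": the same for the moment, N m; "opening": opening from 0.0 (shut) to 1.0 (fully open); "grasp_force": force on a finger pad.
Only numpy, scipy, OpenCV 4.12 (cv2) and the standard library are available. Lean on these libraries where they do the work, as an engineer would, in place of code of your own. Each camera call takes 0.05 s, during which the arm holds its last target. There are 200 camera calls.

### The job

Shut the vent flap on top of the warming cabinet with the hook pole, not with the gripper itself: put the pole's hook through the brass ring eye on the flap, swing the flap over and down until the roller switch under its edge just clicks, and force it no further, or the switch is damaged. Then unhook the pole, leaving the flap shut with the switch held in, and lay the pole back down on the worktop. Leave the teal box, the saucer and the cup on the worktop where they stand.

Things in the scene. Friction and masses are not known exactly. Their poses are not given: they have to be found in the camera images.
- cabinet: white counter-top warming cabinet, 180 (x) x 160 (y) x 95 mm high, fixed to the worktop. Origin: centre of its underside; x points away from its front (black window, dial), y to its left. On its top a vent with a black gasket frame and, along its right (-y) edge, the hinge of the aluminium vent flap.
- cabinet_hinge (a point): point on the flap's hinge axis, mid-length, fixed on the cabinet 114 mm above the worktop, 70 mm to the right (-y) of the cabinet's centre. The axis runs along the cabinet's x. The flap is a 4 mm plate, 170 mm along x, ending 170 mm from the axis.
- flap (a joint): flap angle, rad: 0 level and shut, grows as it opens upward; 1.57 is upright; starts at 1.3 to 1.75. A stiff friction hinge (0.42 N m) holds it where it is left, switch pressed or not; 1.4 to 2.4 N at the eye swings it. The switch clicks between 0.065 and -0.015 (its height on the wall differs by 6 mm either way) and over-travels 0.037 rad below the click.
- flap_eye (a point): centre of the brass ring eye on the flap's free edge: hole 22 mm wide, wire 5 mm. Frame: the flap's, x along the hinge; the hole's axis is that x, so a pin enters along the cabinet's x. At flap angle a it is at cabinet_hinge + (-30 mm along x, 190 cos a mm along y, 190 sin a mm up) in the cabinet's axes.
- lever (a joint): red roller lever of the black microswitch on the cabinet's left (+y) wall, rad: 0 free, grows as the flap presses the roller down, 160 mm from the hinge. Clicks at 0.14 (roller 5 mm down); beyond 0.30 (11 mm) it is over-travelled. Sprung: the push needed at the eye rises by 0.6 N at touch, 1.4 N at the click, 2.3 N at over-travel.
- pole: hook pole, about 0.16 kg, lying flat. Dark wooden block handle 24 (x) x 110 (y) x 36 mm high; origin: centre of its underside. A 7 mm steel rod runs from it along -y, 18 mm up, to 200 mm from the origin, then turns square into a pin along +x, 7 mm thick with a 9 mm ball end, 42 mm long from the rod's axis. At yaw 0 the hook is to the robot's right and the pin points away from it.
- pole_grip (a point): middle of the handle, 18 mm above its underside: grip here from above, fingers across the 24 mm width, with 40 N or more, or the pole tips between the pads under load. The mass centre is within 15 mm of it.
- pole_hook (a point): point on the hook's pin, 22 mm along +x from the rod's axis and 200 mm along -y from the handle's middle; this point goes to the centre of the eye.
- saucer: cream china saucer, 72 mm wide, 16 mm high, on the worktop beyond the pole; bystander. Origin at the centre of its underside.
- teal_box: teal gift box with a yellow ribbon, 76 x 100 x 98 mm high, beyond the pole's hook end; bystander. Origin at the centre of its underside.
- china_cup: small cream china cup, 54 x 69 mm, 34 mm high, to the right of the cabinet; bystander. Origin near the centre of its underside.

How it is judged (in metres and radians):
On the way, in this order (a step that is already met when the one before it is completed fails the run):
1. the pole's hook is through the ring eye while the flap stands open (x of pole_hook in the frame of flap_eye between -0.016 and 0.02 m and y of pole_hook in the frame of flap_eye between -0.013 and 0.013 m and z of pole_hook in the frame of flap_eye between -0.013 and 0.013 m and value of joint flap above 1 rad), for 0.1 s.
2. with the hook in the eye, the flap is swung down until the switch clicks (x of pole_hook in the frame of flap_eye between -0.016 and 0.02 m and y of pole_hook in the frame of flap_eye between -0.013 and 0.013 m and z of pole_hook in the frame of flap_eye between -0.013 and 0.013 m and value of joint lever above 0.14 rad), for 0.1 s.
At the end, for the whole second after the job is handed in: the flap is shut with the switch's roller lever held between 0.14 rad (the click) and 0.30 rad (over-travel), and the pole lies released and at rest on the worktop (value of joint lever between 0.14 and 0.3 rad and value of joint flap below 0.12 rad and height (world z) of pole_grip below 0.03 m and height (world z) of pole_hook below 0.06 m and linear speed of pole below 0.02 m/s); the robot touches nothing.
It fails at once if the switch is over-travelled (lever beyond 0.30 rad) (value of joint lever above 0.3 rad).
It fails at once if the gripper or arm pushes the flap itself (over 1 N) (contact force between any of the fingers, the arm and flap above 1 N).
It fails at once if the saucer is displaced by over 30 mm or knocked over (distance of saucer from where it was at the start of the episode above 0.03 m or angle between saucer's own z axis and vertical above 0.3 rad).
It fails at once if the teal box is displaced by over 30 mm or knocked over (distance of teal_box from where it was at the start of the episode above 0.03 m or angle between teal_box's own z axis and vertical above 0.3 rad).
It fails at once if the china cup is displaced by over 30 mm or knocked over (distance of china_cup from where it was at the start of the episode above 0.03 m or angle between china_cup's own z axis and vertical above 0.3 rad).
It also fails if it takes over 61 s, if anything falls off the work surface, if the arm or the gripper's body presses on something with over 40 N, if the wrist force passes 120 N, or if a joint passes its speed limit or range.

## Working session

There is one attempt and no reset: what is moved stays moved. The work goes in short steps, Python scripts to look and compute and a shell command to move; the robot and the scene stay as the last step left them, time stands still between calls to the robot, and variables do not carry over. Pictures are saved under pics/ and viewed, at most 10 in all, crops included, and the job is handed in when it is done.

```bash
ls; mkdir -p pics; python3 - <<'E'
from rig import bot, cams, readout
import cv2,numpy as np,pickle
d={}
for n in("scene","top","wrist"):
    s=readout.read_state();c=cams.capture(n);c['s']=s;d[n]=c
    print(n,c['K'],c.get('view',c.get('mount')),[k for k in c])
pickle.dump(d,open('c0.pkl','wb'))
print(s)
im=[cv2.cvtColor(d[n]['color'],cv2.COLOR_RGB2BGR) for n in("scene","top")]
for n,i in zip(("scene","top"),im): cv2.imwrite(f'pics/{n}0.png',cv2.resize(i,(800,600),interpolation=cv2.INTER_CUBIC))
E
```

```text
pics
rig.py
steer.py
scene [[488.83566717   0.         257.40157043]
 [  0.         488.83566717 189.14886263]
 [  0.           0.           1.        ]] [[ 0.46760917 -0.88373722  0.01871354 -0.30011398]
 [ 0.67186666  0.36910062  0.64215257 -0.39166824]
 [-0.5744013  -0.28770342  0.76634841 -1.09183845]
 [ 0.          0.          0.          1.        ]] ['color', 'K', 'view', 's']
top [[457.77923884   0.         257.08528077]
 [  0.         457.77923884 193.73975961]
 [  0.           0.           1.        ]] [[-0.08148728 -0.9966708   0.00267223 -0.02313688]
 [ 0.93350958 -0.0753834   0.35053845 -0.54515107]
 [-0.34916999  0.03105898  0.93654453 -1.36706938]
 [ 0.          0.          0.          1.        ]] ['color', 'K', 'view', 's']
wrist [[301.41431276   0.         256.08869606]
 [  0.         301.41431276 193.1024522 ]
 [  0.           0.           1.        ]] [[-4.26997460e-04  9.70332982e-01  2.41772046e-01  6.39893561e-02]
 [ 9.99999880e-01  4.72742379e-04 -1.31198434e-04  4.06861287e-04]
 [-2.41602060e-04  2.41771961e-01 -9.70333067e-01 -1.61880153e-01]
 [ 0.00000000e+
[... 177 characters left out ...]
.30089749e-03,
        6.76901449e+01, -1.02271012e+01]), 'qvel': array([ 0.08466731, -0.04471553, -0.26146313,  0.01030418, -0.04372241,
        0.04303336]), 'tau': array([-3.90274672e-04, -4.40990710e+01, -1.77149749e+01,  6.34283060e-02,
        5.33796579e-02, -3.39147607e-05]), 'position': array([0.18483597, 0.59633592, 0.22167248]), 'tcp_rot': array([[-9.55102769e-01,  2.96273360e-01, -8.92356404e-04],
       [ 2.96274520e-01,  9.55101200e-01, -1.76256204e-03],
       [ 3.30090495e-04, -1.94781035e-03, -9.99998049e-01]]), 'force': array([ 0.79042833,  0.43436031, -0.06759095]), 'moment': array([-0.02920743, -0.0757832 , -0.0102031 ]), 'grasp_force': 0.0, 'opening': 0.9977294259024373}
```

View pics/scene0.png

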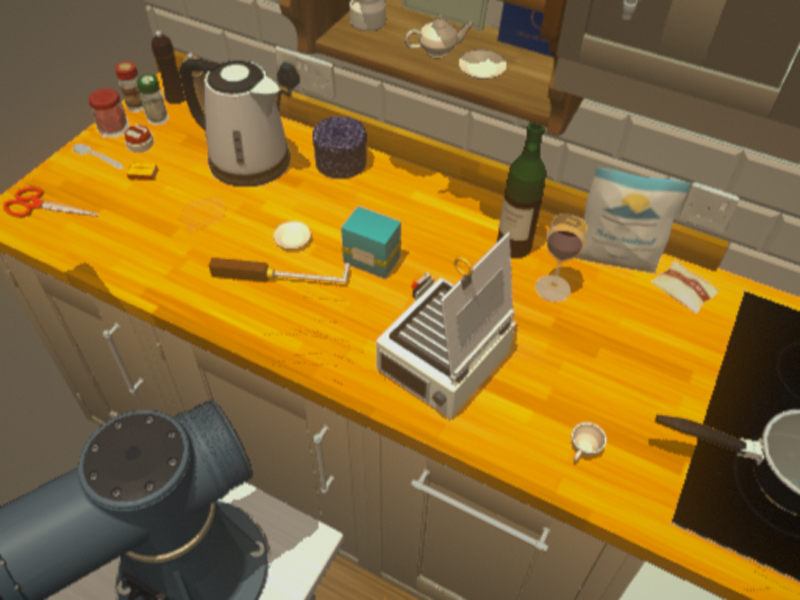

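View pics/top0.png

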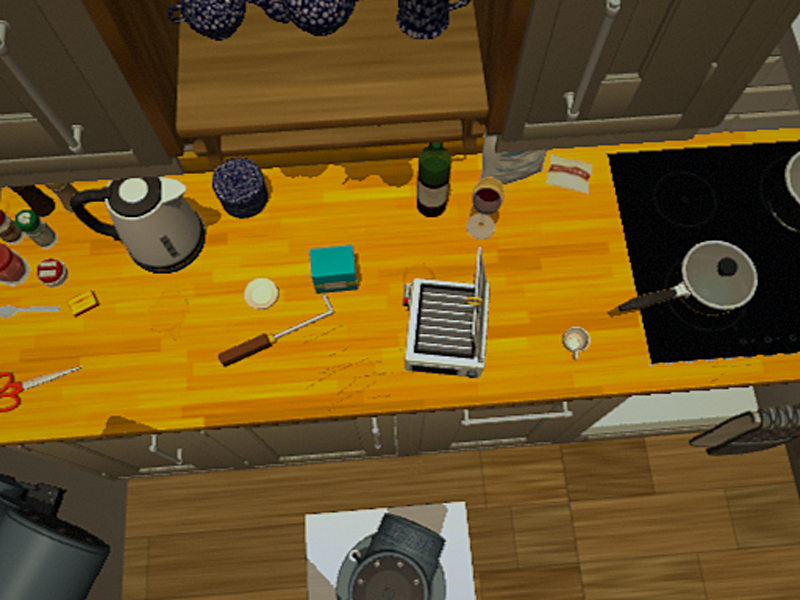

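The scene view shows the pole at (210-350, 270) with its hook below the teal box, and the cabinet at (445, 350) with the flap upright. The ring is at (463, 267). In the top view the pole runs from (220, 358) to (330, 312) and the ring is at (473, 300). I'll enlarge both.

```bash
python3 - <<'E'
import cv2,pickle
d=pickle.load(open('c0.pkl','rb'))
for n,(x0,y0,x1,y1) in dict(scene=(130,145,340,267),top=(135,145,325,245)).items():
    im=cv2.cvtColor(d[n]['color'],cv2.COLOR_RGB2BGR)[y0:y1,x0:x1]
    s=800/(x1-x0);print(n,s,im.shape)
    cv2.imwrite(f'pics/{n}1.png',cv2.resize(im,None,fx=s,fy=s,interpolation=cv2.INTER_CUBIC))
E
```

```text
scene 3.8095238095238093 (122, 210, 3)
top 4.2105263157894735 (100, 190, 3)
```

View pics/scene1.png

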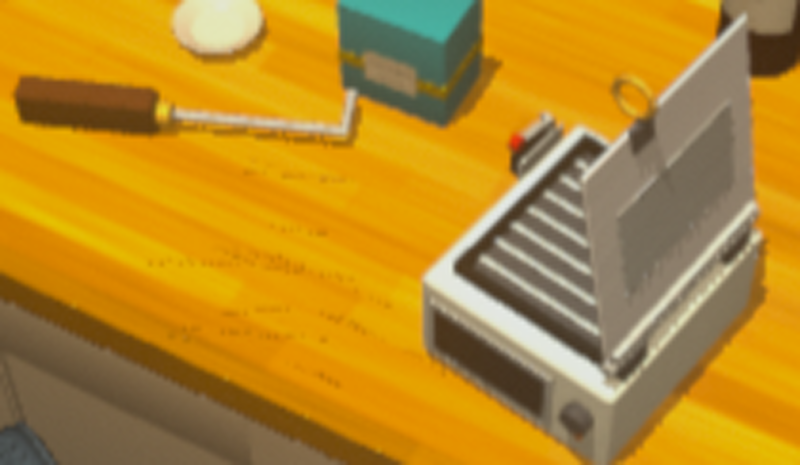

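View pics/top1.png

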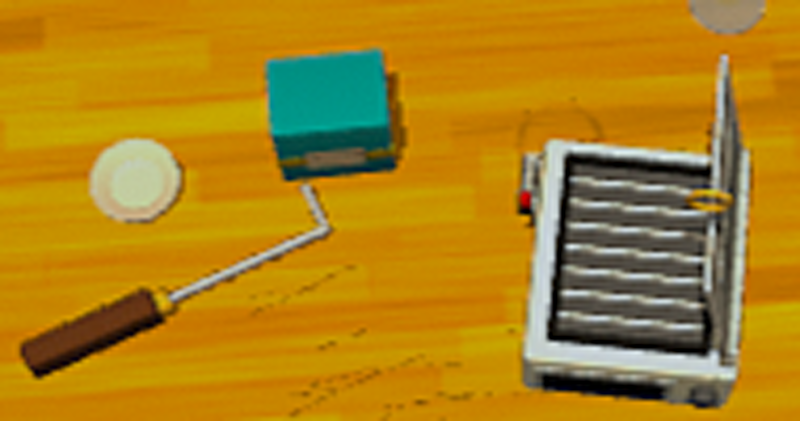

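The scene crop shows the rod elbow at (350,133), pin tip (351,93), ring (633,95) and red roller (516,142). The top crop shows the elbow at (325,230), tip (308,188), ring (709,201) and handle corners (22,350), (150,290), (165,318), (40,377).

```bash
cat > h.py <<'E'
import numpy as np,pickle,cv2
from scipy.optimize import least_squares
d=pickle.load(open('c0.pkl','rb'))
CR=dict(scene=(130,145,800/210),top=(135,145,800/190))
def px(n,u,v):
    x0,y0,s=CR[n]; return np.array([x0+(u+.5)/s-.5,y0+(v+.5)/s-.5])
def proj(n,P):
    c=d[n];p=c['view']@np.r_[P,1];q=c['K']@np.array([p[0],-p[1],-p[2]]);return q[:2]/q[2]
def tri(obs):
    r=least_squares(lambda P:np.concatenate([proj(n,P)-px(n,*uv) for n,uv in obs.items()]),[.5,.2,.05])
    return r.x,np.abs(r.fun).max()
E
python3 - <<'E'
from h import *
np.set_printoptions(precision=4,suppress=True)
for k,a,b in [('elbow',(350,133),(325,230)),('tip',(351,93),(308,188)),('eye',(633,95),(709,201)),('roller',(516,142),(525,201)),('brass',(165,112),(165,300)),('cabFL',(425,280),(527,362)),('cabBL',(583,128),(548,142)),('flapfar',(745,17),(724,57)),('saucer',(218,30),(137,181))]:
    print(k,*tri(dict(scene=a,top=b)))
Rz=lambda t:np.array([[np.cos(t),-np.sin(t),0],[np.sin(t),np.cos(t),0],[0,0,1]])
def C(x,p): return np.r_[x[:2],0]+Rz(x[2])@p
def F(x,u,r): return C(x,np.array([u,-.07+r*np.cos(x[3]),.114+r*np.sin(x[3])]))
V=np.array
ob=[(lambda x:C(x,V([-.09,.08,.095])),dict(scene=(425,280),top=(527,362))),
(lambda x:C(x,V([.09,.08,.095])),dict(scene=(583,128),top=(548,142))),
(lambda x:C(x,V([-.09,-.08,.095])),dict(scene=(607,393),top=(738,378))),
(lambda x:F(x,.085,.17),dict(scene=(745,17),top=(724,57))),
(lambda x:F(x,-.085,.17),dict(scene=(585,180))),
(lambda x:F(x,-.03,.19),dict(scene=(633,95),top=(709,201)))]
f=lambda x:np.concatenate([proj(n,g(x))-px(n,*uv) for g,o in ob for n,uv in o.items()])
r=least_squares(f,[.55,-.1,0,1.5]);print('cab',r.x,np.degrees(r.x[2:]),np.round(r.fun,1));print('eye',F(r.x,-.03,.19),'hinge',F(r.x,0,0))
Po=[((0,-.2,.018),dict(scene=(350,133),top=(325,230))),((.042,-.2,.018),dict(scene=(351,93),top=(308,188))),
((-.012,.055,.036),dict(top=(22,350))),((.012,.055,.036),dict(scene=(22,77))),((.012,-.055,.036),dict(scene=(160,90),top=(152,288))),((-.012,-.055,.036),dict(top=(168,312)))]
f=lambda x:np.concatenate([proj(n,C(x,V(p)))-px(n,*uv) for p,o in Po for n,uv in o.items()])
p=least_squares(f,[.5,.3,.5]);print('pole',p.x,np.degrees(p.x[2]),np.round(p.fun,1));print('hook',C(p.x,V([.022,-.2,.018])))
E
```

```text
elbow [0.5693 0.0831 0.0093] 0.591509327517656
tip [0.5993 0.0965 0.0207] 0.2661993876234021
eye [ 0.459  -0.1855  0.3031] 0.0638947016831537
roller [ 0.5388 -0.0744  0.1185] 0.17443412760425758
brass [0.5149 0.2132 0.0182] 0.17964719227376236
cabFL [ 0.4221 -0.0667  0.0912] 0.33832267221924894
cabBL [ 0.5992 -0.0982  0.0855] 0.34996755315083306
flapfar [ 0.5708 -0.2112  0.2802] 0.014237619679761337
saucer [ 0.6254  0.2382 -0.0028] 0.43045664963554486
cab [ 0.4953 -0.1591 -0.1834  1.3766] [-10.5087  78.8728] [-1.4 -1.  -0.6 -0.4 -0.7 -2.1 -0.  -1.2  1.8  3.   0.6  0.9  0.2 -0.6
 -0.1 -0.5 -1.  -0.1  0.5  0.7  0.1  0.1]
eye [ 0.4597 -0.1864  0.3004] hinge [ 0.4826 -0.2279  0.114 ]
pole [0.494  0.2684 0.3485] 19.969365940281595 [-1.1  0.2  1.1  0.4  1.2  0.2  0.3 -0.2  1.4  4.   0.1 -2.2  0.4 -1.4
 -0.3 -1.1 -1.5 -0.5]
hook [0.583 0.088 0.018]
```

```bash
cat >> h.py <<'E'
from scipy.spatial.transform import Rotation as Ro
def Rt(yaw,tilt=0):
    """tool down, tool y at world angle yaw (deg)"""
    t=np.radians(yaw);y=np.array([np.cos(t),np.sin(t),0]);z=np.array([0,0,-1.]);x=np.cross(y,z)
    return np.c_[x,y,z]
def go(pos,yaw):
    from rig import bot, cams, readout
    s=readout.read_state();R=s['tcp_rot'];dp=R.T@(np.array(pos)-s['position'])
    rv=Ro.from_matrix(R.T@Rt(yaw)).as_rotvec(degrees=True)
    print('d',np.round(dp,4),'rv',np.round(rv,2),'rows>=',max(np.linalg.norm(dp)/.05,np.linalg.norm(rv)/8.59).round(1))
E
python3 -c "
from h import *
go([.494-.03,.268-.0,.20],21)"
```

```text
d [-0.3639 -0.231   0.0221] rv [-9.000e-02  3.000e-02  5.177e+01] rows>= 8.6
```

```bash
R='' ; python3 steer.py '-.364 -.231 .022 0 0 51.8 1;-.364 -.231 .022 0 0 51.8 1;-.364 -.231 .022 0 0 51.8 1;-.364 -.231 .022 0 0 51.8 1;-.364 -.231 .022 0 0 51.8 1;-.364 -.231 .022 0 0 51.8 1;-.364 -.231 .022 0 0 51.8 1;-.364 -.231 .022 0 0 51.8 1;-.364 -.231 .022 0 0 51.8 1;-.364 -.231 .022 0 0 51.8 1;-.364 -.231 .022 0 0 51.8 1;-.364 -.231 .022 0 0 51.8 1;-.364 -.231 .022 0 0 51.8 1'
python3 - <<'E'
from rig import bot, cams, readout
import cv2,pickle
s=readout.read_state();c=cams.capture('wrist');c['s']=s
pickle.dump(c,open('w1.pkl','wb'));print(s['position'],s['force'])
cv2.imwrite('pics/w1.png',cv2.resize(cv2.cvtColor(c['color'],cv2.COLOR_RGB2BGR),(800,600),interpolation=cv2.INTER_CUBIC))
E
```

```text
time_s: 1.45
position: [0.4632, 0.2695, 0.2006]
tcp_rot: [[-0.36, 0.933, -0.001], [0.933, 0.36, 0.0], [0.0, -0.0, -1.0]]
force: [0.1, 0.4, 0.7]
opening: 1.0
grasp_force: 0.0
[0.46322565 0.26948346 0.20055927] [0.06147614 0.41987337 0.6924928 ]
```

View pics/w1.png

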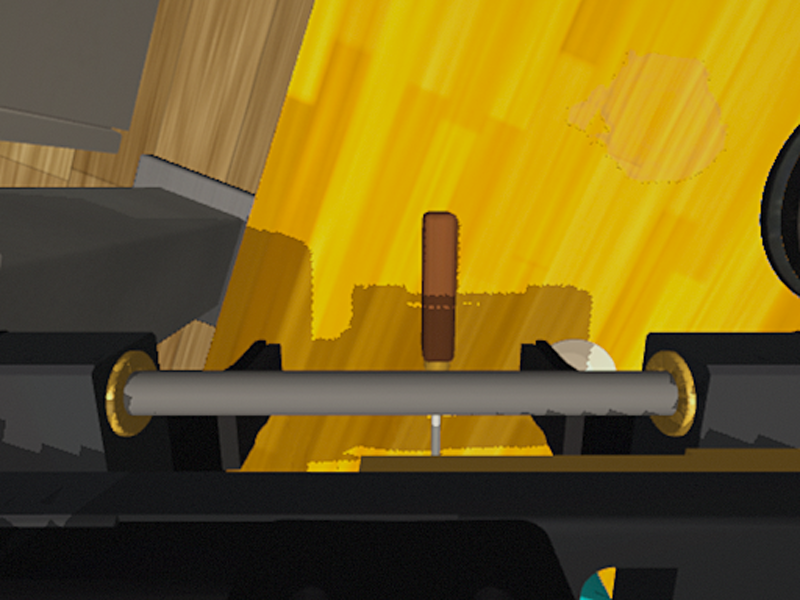

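The wrist view shows the handle's top face between (423,212)-(457,212) and (421,361)-(455,361), with the rod at (436,440). It is nearly aligned with the tool.

```bash
cat >> h.py <<'E'
def ray(c,u,v,z,sc=800/512):
    s=c['s'];u=(u+.5)/sc-.5;v=(v+.5)/sc-.5;K=c['K']
    q=np.linalg.inv(K)@[u,v,1];m=np.array(c['mount'])
    o=s['tcp_rot']@m[:3,3]+s['position'];dr=s['tcp_rot']@(m[:3,:3]@[q[0],-q[1],-q[2]])
    return o+dr*(z-o[2])/dr[2]
E
python3 - <<'E'
from h import *
c=pickle.load(open('w1.pkl','rb'))
P=[ray(c,*p,.036) for p in [(423,212),(457,212),(455,361),(421,361)]]
a=(P[0]+P[1])/2;b=(P[2]+P[3])/2;r=ray(c,436,440,.0215)
print(P,np.linalg.norm(P[0]-P[1]),np.linalg.norm(a-b));m=(a+b)/2
for q in (b-a,r-a): print(np.degrees(np.arctan2(q[0],-q[1])))
for q in P: print(proj('top',q),(proj('top',q)-[135,145])*4.21)
print(m);go([m[0],m[1],.1],21)
E
```

```text
[array([0.46216767, 0.31941439, 0.036     ]), array([0.48380624, 0.32774512, 0.036     ]), array([0.52417114, 0.22751083, 0.036     ]), array([0.50077697, 0.21851338, 0.036     ])] 0.023186823725280876 0.10804204112792805
21.43706501490475
21.580031170179645
[140.22012049 232.33145892] [ 21.97670728 367.66544207]
[137.70328201 226.13808432] [ 11.38081727 341.59133498]
[168.36686808 212.04818539] [140.47451462 282.27286049]
[171.21609879 218.59613012] [152.46977591 309.83970781]
[0.49273051 0.27329593 0.036     ]
d [-0.0071  0.0288  0.1006] rv [-0.01 -0.01  0.09] rows>= 2.1
```

```bash
python3 -c "
from h import *
go([.5026,.2472,.004],21.5)"
```

```text
d [-0.035   0.0287  0.1966] rv [-0.01 -0.01 -0.41] rows>= 4.0
```

```bash
python3 steer.py '-.035 .0287 .1 0 0 -.5 1;-.035 .0287 .1 0 0 -.5 1;-.035 .0287 .14 0 0 -.5 1;-.035 .0287 .17 0 0 -.5 1;-.035 .0287 .19 0 0 -.5 1;-.035 .0287 .1965 0 0 -.5 1;-.035 .0287 .1965 0 0 -.5 1;-.035 .0287 .1965 0 0 -.5 .1;-.035 .0287 .1965 0 0 -.5 0;-.035 .0287 .1965 0 0 -.5 0;-.035 .0287 .1965 0 0 -.5 0;-.035 .0287 .1965 0 0 -.5 0;-.035 .0287 .1965 0 0 -.5 0;-.035 .0287 .1965 0 0 -.5 0'
```

```text
time_s: 2.9
position: [0.5037, 0.246, 0.0041]
tcp_rot: [[-0.366, 0.931, 0.0], [0.931, 0.366, 0.0], [-0.0, 0.0, -1.0]]
force: [0.8, 0.6, -0.6]
opening: 0.446
grasp_force: 0.0
```

```bash
python3 steer.py '0 0 0 0 0 0 0;0 0 0 0 0 0 0;0 0 0 0 0 0 0;0 0 0 0 0 0 0;0 0 0 0 0 0 0;0 0 0 0 0 0 0;0 0 0 0 0 0 0;0 0 0 0 0 0 0'
```

```text
time_s: 3.7
position: [0.5035, 0.246, 0.004]
tcp_rot: [[-0.366, 0.931, -0.0], [0.931, 0.366, -0.0], [0.0, -0.0, -1.0]]
force: [-0.9, -0.9, -0.4]
opening: 0.268
grasp_force: 30.0
```

```bash
python3 steer.py '0 0 -.05 0 0 0 0;0 0 -.1 0 0 0 0;0 0 -.15 0 0 0 0;0 0 -.20 0 0 0 0;0 0 -.25 0 0 0 0;0 0 -.29 0 0 0 0;0 0 -.29 0 0 0 0'
python3 -c "
from h import *
go([.396,.0035,.294],-10.5)"
```

```text
time_s: 4.4
position: [0.5075, 0.2473, 0.3009]
tcp_rot: [[-0.366, 0.93, 0.015], [0.931, 0.366, 0.004], [-0.002, 0.015, -1.0]]
force: [1.2, 0.3, -1.4]
opening: 0.273
grasp_force: 30.0
d [-0.1861 -0.1931  0.0043] rv [ 0.87 -0.16 31.97] rows>= 5.4
```

```bash
python3 steer.py '-.03 -.03 0 0 0 5 0;-.06 -.06 0 0 0 10 0;-.09 -.09 0 0 0 15 0;-.12 -.12 0 0 0 20 0;-.15 -.15 0 0 0 26 0;-.17 -.175 0 0 0 30 0;-.182 -.19 0 0 0 32 0;-.182 -.19 0 0 0 32 0;-.182 -.19 0 0 0 32 0;-.182 -.19 0 0 0 32 0;-.182 -.19 0 0 0 32 0'
python3 - <<'E'
from rig import bot, cams, readout
import cv2,pickle,numpy as np
d={}
for n in("scene","top","wrist"):
    s=readout.read_state();c=cams.capture(n);c['s']=s;d[n]=c
pickle.dump(d,open('c1.pkl','wb'));print(s['position'],s['force'],s['moment'])
a=cv2.cvtColor(d['scene']['color'],cv2.COLOR_RGB2BGR)[120:250,220:353]
b=cv2.cvtColor(d['top']['color'],cv2.COLOR_RGB2BGR)[140:270,230:363]
cv2.imwrite('pics/m1.png',np.hstack([cv2.resize(i,None,fx=3,fy=3,interpolation=cv2.INTER_CUBIC) for i in(a,b)]))
E
```

```text
time_s: 5.5
position: [0.3938, 0.0079, 0.2938]
tcp_rot: [[0.181, 0.983, -0.0], [0.983, -0.181, 0.0], [0.0, -0.0, -1.0]]
force: [0.6, 0.5, -1.1]
opening: 0.27
grasp_force: 30.0
[0.39373263 0.00777479 0.29390117] [-0.54242992 -0.25016123 -2.07100064] [-0.12732157  0.07274722  0.00884276]
```

View pics/m1.png

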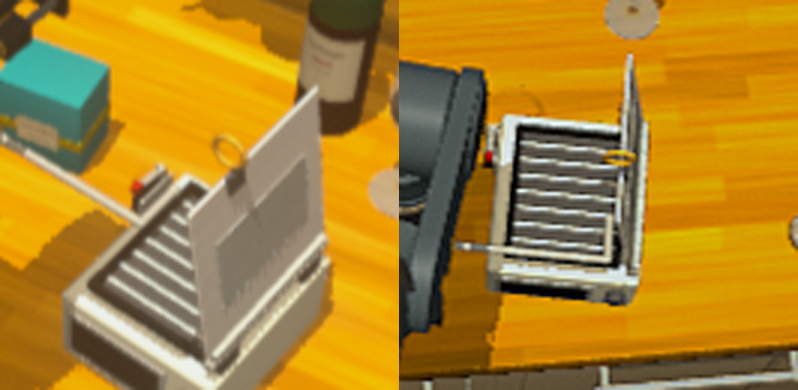

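The scene crop shows the rod running from (0,135) toward (140,218), where it merges with the cabinet. In the top crop the elbow is at (611,258), the pin tip at (611,217) and the ring at (621,157). I'll project the predicted positions before enlarging.

```bash
python3 - <<'E'
from h import *
d1=pickle.load(open('c1.pkl','rb'));s=d1['wrist']['s']
H=lambda v:s['position']+s['tcp_rot']@np.array(v)
o=dict(scene=(220,120),top=(230,140))
for k,v in dict(elbow=(-.175,0,-.014),tip=(-.175,.042,-.014),mid=(-.1,0,-.014)).items():
    P=H(v);print(k,P,[(n,((proj(n,P)-o[n])*3).round()+([400,0] if n=='top' else [0,0])) for n in o])
import cv2
a=cv2.cvtColor(d1['scene']['color'],cv2.COLOR_RGB2BGR)[155:220,240:305]
b=cv2.cvtColor(d1['top']['color'],cv2.COLOR_RGB2BGR)[180:245,265:330]
cv2.imwrite('pics/m2.png',np.hstack([cv2.resize(i,None,fx=6.15,fy=6.15,interpolation=cv2.INTER_CUBIC) for i in(a,b)]))
E
```

```text
elbow [ 0.3620179  -0.16432949  0.30787594] [('scene', array([141., 224.])), ('top', array([608., 260.]))]
tip [ 0.40332234 -0.17194153  0.30786839] [('scene', array([177., 188.])), ('top', array([612., 215.]))]
mid [ 0.37561083 -0.09057156  0.30788675] [('scene', array([ 58., 172.])), ('top', array([524., 252.]))]
```

View pics/m2.png

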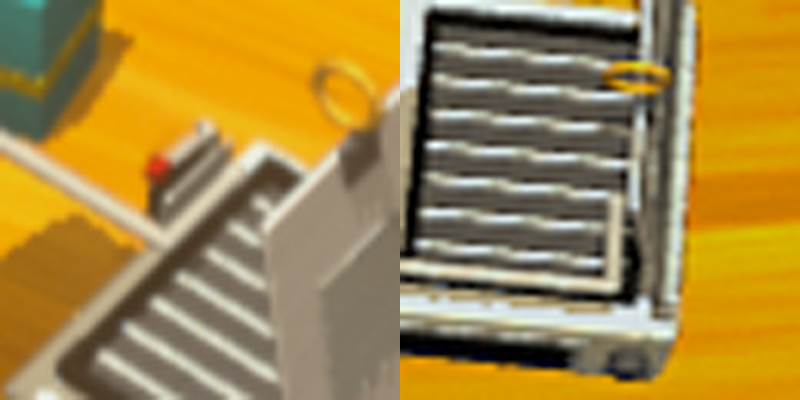

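The rod and pin sit within 1 px of the forward-kinematics prediction: elbow (163,240) in the scene crop, and elbow (612,282), tip (614,195) in the top crop. The ring is at (344,90) and (637,76). Next I'll compute the relative shift.

```bash
python3 - <<'E'
from h import *
import h
d1=pickle.load(open('c1.pkl','rb'));s=d1['wrist']['s']
S=400/65
h.CR.update(scene=(240,155,S),top=(265,180,S))
eb,r=tri(dict(scene=(164,240),top=(212,282)));print('elbow',eb,r)
tp,r2=tri(dict(scene=(205,203),top=(215,193)));print('tip?',tp,r2)
ey,r=tri(dict(scene=(345,91),top=(237,76)));print('eye',ey,r)
H=lambda v:s['position']+s['tcp_rot']@np.array(v)
fk=H((-.175,0,-.014));print('fk elbow',fk)
off=np.mean([eb,fk],0)-fk
eye=np.mean([ey,[.459,-.1855,.3031],[.4597,-.1864,.3004]],0)
hook=H((-.175,.022,-.014))+off
print('eye',eye,'hook',hook,'tool d',s['tcp_rot'].T@(eye-hook))
E
```

```text
elbow [ 0.3638828  -0.16236801  0.30878288] 0.4855936401826568
tip? [ 0.40290847 -0.16445715  0.29197775] 2.8464451696573008
eye [ 0.45960702 -0.18533617  0.30337491] 0.2648478296843564
fk elbow [ 0.3620179  -0.16432949  0.30787594]
eye [ 0.45943567 -0.18574539  0.30229164] hook [ 0.38458601 -0.16733601  0.30832546] tool d [-0.00453969  0.07694766  0.00601934]
```

```bash
python3 steer.py '-.0045 .02 .006 0 0 0 0;-.0045 .035 .006 0 0 0 0;-.0045 .045 .006 0 0 0 0;-.0045 .055 .006 0 0 0 0;-.0045 .065 .006 0 0 0 0;-.0045 .075 .006 0 0 0 0;-.0045 .077 .006 0 0 0 0;-.0045 .077 .006 0 0 0 0;-.0045 .077 .006 0 0 0 0;-.0045 .077 .006 0 0 0 0'
python3 - <<'E'
from rig import bot, cams, readout
import cv2,pickle,numpy as np
d={}
for n in("scene","top"):
    s=readout.read_state();c=cams.capture(n);c['s']=s;d[n]=c
pickle.dump(d,open('c2.pkl','wb'));print(s['position'],s['force'],s['moment'])
a=cv2.cvtColor(d['scene']['color'],cv2.COLOR_RGB2BGR)[145:210,260:325]
b=cv2.cvtColor(d['top']['color'],cv2.COLOR_RGB2BGR)[170:235,265:330]
cv2.imwrite('pics/m3.png',np.hstack([cv2.resize(i,None,fx=6.15,fy=6.15,interpolation=cv2.INTER_CUBIC) for i in(a,b)]))
E
```

```text
time_s: 6.65
position: [0.4678, -0.0112, 0.288]
tcp_rot: [[0.183, 0.983, -0.001], [0.983, -0.183, 0.0], [0.0, -0.001, -1.0]]
force: [0.5, -0.5, -1.5]
opening: 0.273
grasp_force: 30.0
[ 0.46786209 -0.01123957  0.28806484] [-0.10049758 -0.50413326 -1.12080762] [-0.1397859   0.10277447  0.04036818]
```

View pics/m3.png

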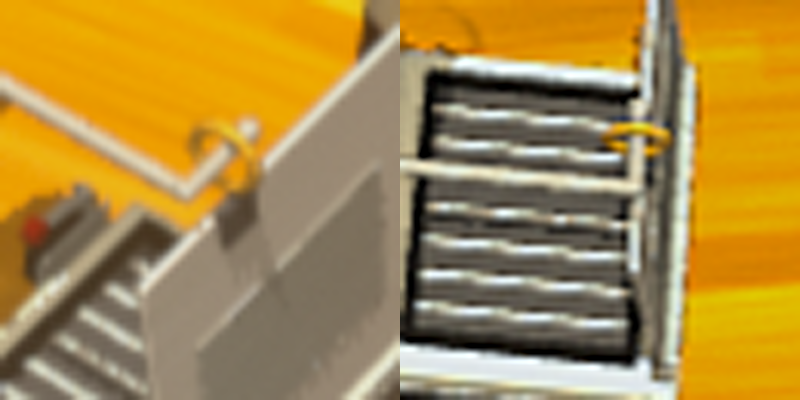

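The pin (scene crop, elbow (187,190), tip (250,128)) passes through the ring at (222,155) with no contact force, so it is hooked. I'll start the swing along the arc.

```bash
python3 steer.py '.008 0 .001 0 0 0 0;.016 0 .003 0 0 0 0;.025 0 .006 0 0 0 0;.034 0 .009 0 0 0 0;.043 0 .0126 0 0 0 0;.052 0 .0165 0 0 0 0;.060 0 .021 0 0 0 0;.068 0 .026 0 0 0 0;.0763 0 .0311 0 0 0 0;.084 0 .0365 0 0 0 0;.0913 0 .0427 0 0 0 0;.0985 0 .049 0 0 0 0;.1051 0 .0557 0 0 0 0;.1051 0 .0557 0 0 0 0'
python3 - <<'E'
from rig import bot, cams, readout
import cv2,pickle,numpy as np
s=readout.read_state();print(s['moment'])
d={}
for n in("scene","top"): d[n]=cams.capture(n);d[n]['s']=s
pickle.dump(d,open('c3.pkl','wb'))
a=cv2.cvtColor(d['scene']['color'],cv2.COLOR_RGB2BGR)[135:220,225:310]
b=cv2.cvtColor(d['top']['color'],cv2.COLOR_RGB2BGR)[165:250,235:320]
cv2.imwrite('pics/m4.png',np.hstack([cv2.resize(i,None,fx=4.7,fy=4.7,interpolation=cv2.INTER_CUBIC) for i in(a,b)]))
E
```

```text
time_s: 8.15
position: [0.4872, 0.0931, 0.2314]
tcp_rot: [[0.182, 0.983, -0.001], [0.983, -0.182, 0.001], [0.001, -0.002, -1.0]]
force: [-0.4, 0.1, -1.6]
opening: 0.273
grasp_force: 30.0
[-0.14485212  0.08187192  0.02280928]
```

View pics/m4.png

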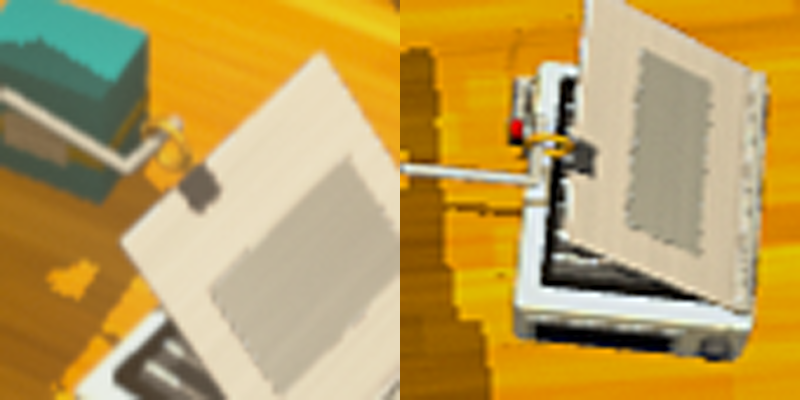

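The scene crop shows the pin still in the ring at (167,142), and the flap is near 0.8 rad. I'll continue and read the moment while it moves.

```bash
cat > m.py <<'E'
from h import *
from rig import bot, cams, readout
s=readout.read_state();R=s['tcp_rot'];print('Ft',np.round(R.T@s['force'],2),'Mt',np.round(R.T@s['moment'],3),'pos',np.round(s['position'],4))
E
python3 m.py; python3 steer.py '.006 0 .007 0 0 0 0;.0124 0 .0145 0 0 0 0;.018 0 .022 0 0 0 0;.0234 0 .030 0 0 0 0;.028 0 .038 0 0 0 0;.0327 0 .0465 0 0 0 0;.0365 0 .055 0 0 0 0;.0403 0 .0639 0 0 0 0;.0435 0 .073 0 0 0 0;.0461 0 .082 0 0 0 0' ; python3 m.py
```

```text
Ft [0.15 0.33 1.29] Mt [ 0.01  -0.162 -0.005] pos [0.4877 0.0926 0.2322]
time_s: 9.25
position: [0.4959, 0.1376, 0.1496]
tcp_rot: [[0.183, 0.983, -0.0], [0.983, -0.183, 0.0], [0.0, -0.0, -1.0]]
force: [-0.2, -2.2, -0.7]
opening: 0.273
grasp_force: 30.0
Ft [-2.21  0.21  0.74] Mt [-0.003 -0.645  0.03 ] pos [0.4959 0.1376 0.1496]
```

```bash
python3 steer.py '.0012 0 .005 0 0 0 0' >/dev/null; python3 m.py;  python3 steer.py '.0012 0 .005 0 0 0 0' >/dev/null; python3 m.py
```

```text
Ft [-1.16  0.47 -0.46] Mt [-0.047 -0.599 -0.055] pos [0.496  0.1388 0.1443]
Ft [-2.06  0.42 -0.12] Mt [-0.026 -0.645  0.   ] pos [0.4964 0.1398 0.1398]
```

```bash
python3 steer.py '.0007 0 .0037 0 0 0 0' >/dev/null; python3 m.py;  python3 steer.py '.0006 0 .0037 0 0 0 0' >/dev/null; python3 m.py; python3 steer.py '.0005 0 .003 0 0 0 0' >/dev/null; python3 m.py;  python3 steer.py '.0005 0 .003 0 0 0 0' >/dev/null; python3 m.py
```

```text
Ft [-0.98 -0.57 -0.04] Mt [-0.06  -0.616  0.021] pos [0.4965 0.1404 0.1363]
Ft [-2.22  0.49 -0.25] Mt [-0.016 -0.597  0.037] pos [0.4967 0.141  0.1328]
Ft [-2.8   0.42  1.34] Mt [ 0.041 -0.588  0.007] pos [0.4968 0.1414 0.1298]
Ft [-2.09  0.43 -0.17] Mt [ 0.033 -0.71   0.028] pos [0.4969 0.1419 0.1269]
```

```bash
cat > fl.py <<'E'
from h import *
import sys
X=np.array([.4953,-.1591,-.1834])
def W(u,r,a):
    t=X[2];p=np.array([u,-.07+r*np.cos(a),.114+r*np.sin(a)]);p[1]-=.002*np.sin(a);p[2]+=.002*np.cos(a)
    return np.array([X[0]+np.cos(t)*p[0]-np.sin(t)*p[1],X[1]+np.sin(t)*p[0]+np.cos(t)*p[1],p[2]])
def score(dd,n,a):
    L=cv2.GaussianBlur(cv2.cvtColor(dd[n]['color'],cv2.COLOR_RGB2LAB),(0,0),.8).astype(np.float32)
    gx,gy=cv2.Sobel(L,-1,1,0),cv2.Sobel(L,-1,0,1);out=0
    for A,B in [((-.085,.17),(-.045,.17)),((-.015,.17),(.085,.17)),((-.085,.17),(-.085,.06))]:
        p,q=proj(n,W(*A,a)),proj(n,W(*B,a));e=(q-p)/np.linalg.norm(q-p)
        P=(p+np.linspace(0,1,80)[:,None]*(q-p)).astype(np.float32)
        g=[cv2.remap(G,P[:,0][None],P[:,1][None],cv2.INTER_LINEAR)[0] for G in(gx,gy)]
        out+=np.abs((-e[1]*g[0]+e[0]*g[1]).mean(0)).sum()
    return out
def angle(dd,lo=-.05,hi=1.7):
    A=np.arange(lo,hi,.005);r={}
    for n in('scene','top'):
        S=[score(dd,n,a) for a in A];i=np.argsort(S)[::-1][:6];r[n]=A[i].round(3)
    return r
if __name__=='__main__':
    from rig import bot, cams, readout
    dd={n:cams.capture(n) for n in('scene','top')};pickle.dump(dd,open('cl.pkl','wb'))
    print(angle(dd,-.05,.6))
E
python3 -c "
from fl import *
for f in('c0','c3'): print(angle(pickle.load(open(f+'.pkl','rb'))))"; python3 fl.py; python3 m.py
```

```text
{'scene': array([1.34 , 1.345, 1.335, 1.35 , 1.33 , 1.235]), 'top': array([0.64 , 0.645, 0.635, 0.65 , 0.63 , 0.655])}
{'scene': array([0.735, 0.74 , 0.73 , 0.745, 0.725, 0.75 ]), 'top': array([0.74 , 0.735, 0.745, 0.73 , 0.75 , 0.725])}
{'scene': array([0.19 , 0.185, 0.195, 0.2  , 0.18 , 0.205]), 'top': array([0.06 , 0.065, 0.07 , 0.055, 0.075, 0.05 ])}
Ft [-0.93  0.03 -0.48] Mt [ 0.003 -0.524  0.026] pos [0.4967 0.1419 0.1266]
```

```bash
python3 steer.py '.0004 0 .003 0 0 0 0' >/dev/null; python3 m.py;  python3 steer.py '.0004 0 .003 0 0 0 0' >/dev/null; python3 m.py; python3 steer.py '.0003 0 .003 0 0 0 0' >/dev/null; python3 m.py;  python3 steer.py '.0003 0 .002 0 0 0 0' >/dev/null; python3 m.py; python3 fl.py
```

```text
Ft [-1.46 -0.49  0.54] Mt [ 0.083 -0.616  0.023] pos [0.4971 0.1423 0.1241]
Ft [-2.3   0.48  0.05] Mt [ 0.071 -0.636  0.125] pos [0.497  0.1427 0.1209]
Ft [-1.    0.48 -0.19] Mt [ 0.043 -0.658  0.043] pos [0.497  0.143  0.1178]
Ft [-1.81 -0.77  0.63] Mt [ 0.017 -0.679  0.025] pos [0.497  0.1432 0.1156]
{'scene': array([0.135, 0.14 , 0.13 , 0.145, 0.125, 0.15 ]), 'top': array([0.035, 0.03 , 0.04 , 0.025, 0.045, 0.02 ])}
```

```bash
python3 steer.py '.0002 0 .002 0 0 0 0' >/dev/null; python3 m.py;  python3 steer.py '.0002 0 .002 0 0 0 0' >/dev/null; python3 m.py; python3 steer.py '.0002 0 .002 0 0 0 0' >/dev/null; python3 m.py;  python3 steer.py '.0001 0 .002 0 0 0 0' >/dev/null; python3 m.py
```

```text
Ft [-1.48 -0.1  -0.71] Mt [ 0.09  -0.649  0.063] pos [0.4972 0.1435 0.114 ]
Ft [-1.88  0.52 -0.39] Mt [ 0.015 -0.685  0.   ] pos [0.4972 0.1437 0.1119]
Ft [-1.82  0.39 -0.13] Mt [-0.029 -0.627  0.013] pos [0.4972 0.1439 0.1099]
Ft [-2.1   0.78  1.23] Mt [ 0.014 -0.685  0.104] pos [0.4972 0.144  0.1078]
```

```bash
python3 steer.py '.0001 0 .0015 0 0 0 0' >/dev/null; python3 m.py;  python3 steer.py '.0001 0 .0015 0 0 0 0' >/dev/null; python3 m.py; python3 steer.py '.0001 0 .0015 0 0 0 0' >/dev/null; python3 m.py;  python3 steer.py '.0001 0 .0015 0 0 0 0' >/dev/null; python3 m.py; python3 fl.py
```

```text
Ft [-2.06 -0.27 -0.39] Mt [-0.012 -0.795  0.038] pos [0.4972 0.144  0.1063]
Ft [-1.69 -0.72 -0.66] Mt [-0.032 -0.925  0.028] pos [0.4973 0.1441 0.1049]
Ft [-2.78  0.09 -1.47] Mt [-0.048 -0.862  0.045] pos [0.4973 0.1441 0.1034]
Ft [-2.98  0.29 -0.65] Mt [-0.091 -1.011  0.034] pos [0.4975 0.1442 0.1019]
{'scene': array([0.08 , 0.075, 0.085, 0.07 , 0.09 , 0.065]), 'top': array([0.075, 0.08 , 0.07 , 0.065, 0.085, 0.06 ])}
```

```bash
cat > red.py <<'E'
from h import *
def red(f):
    dd=pickle.load(open(f,'rb'))
    for n,(x0,y0,x1,y1) in dict(scene=(255,170,285,200),top=(250,180,275,205)).items():
        c=dd[n]['color'][y0:y1,x0:x1].astype(int);w=np.clip(c[...,0]-2.2*np.maximum(c[...,1],c[...,2]),0,None)
        m=w.sum();yy,xx=np.mgrid[y0:y1,x0:x1];print(f,n,m,((w*xx).sum()/m).round(2) if m else 0,((w*yy).sum()/m).round(2) if m else 0)
for f in('c0.pkl','c1.pkl','c3.pkl','cl.pkl'): red(f)
E
python3 red.py; python3 steer.py '0 0 .001 0 0 0 0' >/dev/null; python3 m.py;python3 steer.py '0 0 .001 0 0 0 0' >/dev/null; python3 m.py
```

```text
c0.pkl scene 584.3999999999999 264.93 181.83
c0.pkl top 1209.2 259.67 191.94
c1.pkl scene 425.1999999999999 265.05 181.71
c1.pkl top 983.2 259.72 191.81
c3.pkl scene 0.0 0 0
c3.pkl top 1357.1999999999998 259.53 191.96
cl.pkl scene 0.0 0 0
cl.pkl top 0.0 0 0
Ft [-2.58  0.32 -1.07] Mt [-0.081 -1.047  0.005] pos [0.4976 0.1443 0.1011]
Ft [-3.47 -0.15 -1.22] Mt [-0.095 -0.985  0.007] pos [0.4975 0.1443 0.1   ]
```

```bash
python3 steer.py '0 0 .001 0 0 0 0' >/dev/null; python3 m.py;python3 steer.py '0 0 .001 0 0 0 0' >/dev/null; python3 m.py; python3 fl.py;  python3 m.py
python3 - <<'E'
import cv2,pickle,numpy as np
d=pickle.load(open('cl.pkl','rb'))
a=cv2.cvtColor(d['scene']['color'],cv2.COLOR_RGB2BGR)[150:230,205:325]
b=cv2.cvtColor(d['top']['color'],cv2.COLOR_RGB2BGR)[170:250,200:320]
cv2.imwrite('pics/m5.png',np.vstack([np.hstack([cv2.resize(i,None,fx=3.3,fy=3.3,interpolation=cv2.INTER_CUBIC) for i in(a,b)])]))
E
```

```text
Ft [-2.81  0.49 -1.36] Mt [-0.115 -0.999 -0.036] pos [0.4974 0.1443 0.099 ]
Ft [-2.48  1.02 -1.67] Mt [-0.083 -0.931 -0.065] pos [0.4974 0.1443 0.0979]
{'scene': array([0.07 , 0.075, 0.065, 0.08 , 0.06 , 0.085]), 'top': array([0.065, 0.07 , 0.075, 0.06 , 0.08 , 0.055])}
Ft [-2.92  0.6  -1.02] Mt [-0.126 -0.885 -0.071] pos [0.4973 0.1443 0.0978]
```

The moment has levelled off and the flap angle lags the tool, so the pole is tipping in the pads. I'll unload it, then tilt the pole about the hook so the push acts along the rod.

```bash
cp cl.pkl cA.pkl; python3 steer.py '-.002 0 -.004 0 0 0 0;-.003 0 -.006 0 0 0 0;-.0021 0 -.0183 0 4 0 0;-.0021 0 -.0305 0 8 0 0;-.0029 0 -.0428 0 12 0 0;-.0046 0 -.055 0 16 0 0;-.0071 0 -.067 0 20 0 0;-.0071 0 -.067 0 20 0 0;-.0071 0 -.067 0 20 0 0'; python3 m.py; python3 fl.py; python3 -c "
from rig import bot, cams, readout;print(readout.read_state()['joint_positions'].round(1))"
```

```text
time_s: 12.75
position: [0.496, 0.1371, 0.1649]
tcp_rot: [[0.173, 0.983, 0.063], [0.924, -0.184, 0.335], [0.341, 0.0, -0.94]]
force: [0.4, -0.8, -1.0]
opening: 0.274
grasp_force: 30.0
Ft [-1.    0.51  0.66] Mt [ 0.092 -0.418 -0.014] pos [0.496  0.1371 0.1649]
{'scene': array([0.065, 0.07 , 0.06 , 0.075, 0.055, 0.08 ]), 'top': array([0.065, 0.07 , 0.075, 0.06 , 0.08 , 0.055])}
[ -9.2  26.  107.2  26.6  49.6 -16.6]
```

```bash
python3 steer.py '.0009 0 -.0123 0 4 0 0;.0009 0 -.0245 0 8 0 0;.0001 0 -.0368 0 12 0 0;-.0016 0 -.049 0 16 0 0;-.0041 0 -.061 0 20 0 0;-.0041 0 -.061 0 20 0 0;-.0041 0 -.061 0 20 0 0'; python3 m.py; python3 fl.py; python3 - <<'E'
from fl import *
from rig import bot, cams, readout
print(readout.read_state()['joint_positions'].round(1))
def fine(f):
    dd=pickle.load(open(f,'rb'));A=np.arange(0,.16,.001);o=[]
    for n in('scene','top'):
        S=np.array([score(dd,n,a) for a in A]);w=np.clip(S-.8*S.max(),0,None);o.append(((w*A).sum()/w.sum()).round(4))
    return o
print(fine('cA.pkl'),fine('cl.pkl'))
import cv2
d=pickle.load(open('cl.pkl','rb'))
a=cv2.cvtColor(d['scene']['color'],cv2.COLOR_RGB2BGR)[150:230,205:325]
b=cv2.cvtColor(d['top']['color'],cv2.COLOR_RGB2BGR)[170:250,200:320]
cv2.imwrite('pics/m5.png',np.hstack([cv2.resize(i,None,fx=3.3,fy=3.3,interpolation=cv2.INTER_CUBIC) for i in(a,b)]))
E
```

```text
time_s: 13.55
position: [0.4914, 0.1134, 0.2202]
tcp_rot: [[0.141, 0.983, 0.116], [0.754, -0.183, 0.631], [0.641, -0.001, -0.767]]
force: [0.4, 1.2, -0.4]
opening: 0.279
grasp_force: 30.0
Ft [0.7  0.13 1.13] Mt [ 0.055 -0.639  0.054] pos [0.4914 0.1134 0.2202]
{'scene': array([0.07 , 0.075, 0.08 , 0.065, 0.085, 0.06 ]), 'top': array([0.59 , 0.595, 0.585, 0.58 , 0.575, 0.57 ])}
[-23.7  24.7 109.2  43.6  64.9 -39.1]
[np.float64(0.0731), np.float64(0.0671)] [np.float64(0.0735), np.float64(0.014)]
```

```bash
cat > fine.py <<'E'
from fl import *
from rig import bot, cams, readout
def fine(dd):
    A=np.arange(0,.16,.001);S=np.array([score(dd,'scene',a) for a in A]);w=np.clip(S-.8*S.max(),0,None);i=S.argmax()
    return A[i].round(4),((w*A).sum()/w.sum()).round(4)
print('flap',fine({'scene':cams.capture('scene')}))
E
python3 steer.py '-.0019 0 -.0016 0 0 0 0;-.0038 0 -.0032 0 0 0 0;-.0038 0 -.0032 0 0 0 0'>/dev/null; python3 m.py
python3 steer.py '-.0013 0 .0015 0 0 0 0;-.0026 0 .003 0 0 0 0'>/dev/null; python3 m.py
python3 steer.py '-.0013 0 .0015 0 0 0 0'>/dev/null; python3 m.py;python3 fine.py
python3 steer.py '-.0013 0 .0015 0 0 0 0'>/dev/null; python3 m.py;python3 fine.py
```

```text
Ft [-0.09  0.16  0.16] Mt [ 0.017 -0.597  0.022] pos [0.4906 0.1083 0.2208]
Ft [-0.29  0.51  0.92] Mt [ 0.045 -0.627 -0.003] pos [0.4906 0.1081 0.2168]
Ft [ 1.51 -0.52 -0.66] Mt [ 0.031 -0.421  0.014] pos [0.4905 0.1083 0.2149]
flap (np.float64(0.071), np.float64(0.0725))
Ft [1.58 0.09 0.4 ] Mt [ 0.117 -0.398  0.031] pos [0.4906 0.1084 0.2132]
flap (np.float64(0.065), np.float64(0.0648))
```

```bash
python3 steer.py '-.0007 0 .0008 0 0 0 0'>/dev/null; python3 m.py;python3 fine.py
python3 steer.py '-.0007 0 .0008 0 0 0 0'>/dev/null; python3 m.py;python3 fine.py
python3 steer.py '-.0007 0 .0008 0 0 0 0'>/dev/null; python3 m.py;python3 fine.py
```

```text
Ft [ 2.23 -0.73 -0.57] Mt [ 0.109 -0.38  -0.021] pos [0.4906 0.1083 0.2121]
flap (np.float64(0.059), np.float64(0.0592))
Ft [ 2.24 -0.28 -0.21] Mt [ 0.089 -0.306  0.008] pos [0.4905 0.1083 0.211 ]
flap (np.float64(0.053), np.float64(0.0536))
Ft [ 2.92 -0.55  0.32] Mt [ 0.106 -0.186  0.013] pos [0.4905 0.1082 0.2099]
flap (np.float64(0.044), np.float64(0.045))
```

```bash
python3 steer.py '.0035 0 -.0003 0 0 0 0;.007 0 -.0006 0 0 0 0;.007 0 -.0006 0 0 0 0;.007 0 -.0006 0 0 0 0'; python3 m.py;python3 fine.py
python3 - <<'E'
import cv2,pickle,numpy as np
from rig import bot, cams, readout
d={n:cams.capture(n) for n in('scene','top')}
a=cv2.cvtColor(d['scene']['color'],cv2.COLOR_RGB2BGR)[150:230,205:325]
b=cv2.cvtColor(d['top']['color'],cv2.COLOR_RGB2BGR)[170:250,200:320]
cv2.imwrite('pics/m5.png',np.vstack([cv2.resize(i,None,fx=3.7,fy=3.7,interpolation=cv2.INTER_CUBIC) for i in(a,b)]))
E
```

```text
time_s: 15.3
position: [0.4915, 0.1128, 0.2146]
tcp_rot: [[0.14, 0.983, 0.118], [0.754, -0.183, 0.631], [0.642, 0.0, -0.766]]
force: [0.3, 0.7, -0.6]
opening: 0.274
grasp_force: 30.0
Ft [0.18 0.21 0.96] Mt [ 0.022 -0.622  0.027] pos [0.4915 0.1128 0.2146]
flap (np.float64(0.043), np.float64(0.0441))
```

View pics/m5.png

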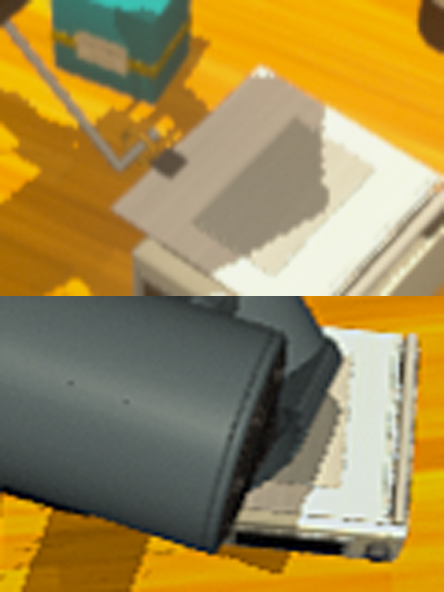

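The scene crop shows the flap nearly level with the pin centred in the ring at (150,135), and the loads are back to idle. I'll withdraw the pin toward the cabinet's front.

```bash
python3 steer.py '0 -.01 0 0 0 0 0;0 -.02 0 0 0 0 0;0 -.03 0 0 0 0 0;0 -.04 0 0 0 0 0;0 -.055 0 0 0 0 0;0 -.07 0 0 0 0 0;0 -.07 0 0 0 0 0'; python3 m.py;python3 fine.py; python3 -c "
from rig import bot, cams, readout;print(readout.read_state()['joint_positions'].round(1))"
```

```text
time_s: 16.15
position: [0.4197, 0.1269, 0.2148]
tcp_rot: [[0.142, 0.983, 0.115], [0.752, -0.182, 0.633], [0.644, -0.003, -0.765]]
force: [-0.2, 0.2, -2.1]
opening: 0.274
grasp_force: 30.0
Ft [-1.26 -0.22  1.73] Mt [ 0.024 -0.641  0.02 ] pos [0.4197 0.1269 0.2148]
flap (np.float64(0.047), np.float64(0.0488))
[-26.3  21.1 119.   44.7  61.6 -45.4]
```

```bash
python3 -c "
from h import *
go([.43,.24,.30],0)"
```

```text
d [ 0.1417 -0.0127  0.0078] rv [  3.65 -39.9  -10.15] rows>= 4.8
```

```bash
python3 steer.py '.04 -.004 .002 0 0 0 0;.08 -.008 .004 0 0 0 0;.12 -.012 .007 .6 -6.5 -1.7 0;.142 -.013 .008 1.2 -13.3 -3.4 0;.142 -.013 .008 1.8 -20 -5 0;.142 -.013 .008 2.4 -26.6 -6.8 0;.142 -.013 .008 3 -33.3 -8.5 0;.142 -.013 .008 3.65 -39.9 -10.15 0;.142 -.013 .008 3.65 -39.9 -10.15 0;.142 -.013 .008 3.65 -39.9 -10.15 0'; python3 fine.py; python3 -c "
from h import *
go([.475,.25,.06],21.5)"
```

```text
time_s: 17.2
position: [0.4304, 0.2409, 0.2995]
tcp_rot: [[-0.002, 1.0, -0.0], [1.0, 0.002, 0.002], [0.002, -0.0, -1.0]]
force: [0.2, -0.1, -1.0]
opening: 0.271
grasp_force: 30.0
flap (np.float64(0.044), np.float64(0.0445))
d [0.0097 0.0449 0.2394] rv [ -0.03  -0.07 -21.49] rows>= 4.9
```

```bash
python3 steer.py '.01 .045 .05 0 0 -6 0;.01 .045 .1 0 0 -14 0;.01 .045 .15 0 0 -21.5 0;.01 .045 .19 0 0 -21.5 0;.01 .045 .22 0 0 -21.5 0;.01 .045 .24 0 0 -21.5 0;.01 .045 .24 0 0 -21.5 0' >/dev/null; python3 m.py
python3 steer.py '0 0 .012 0 0 0 0;0 0 .024 0 0 0 0;0 0 .034 0 0 0 0;0 0 .034 0 0 0 0' >/dev/null; python3 m.py
python3 steer.py '0 0 .008 0 0 0 0;0 0 .014 0 0 0 0;0 0 .014 0 0 0 0' >/dev/null; python3 m.py; python3 fl.py
```

```text
Ft [-0.63  0.1   1.62] Mt [ 0.037 -0.015  0.04 ] pos [0.4738 0.2478 0.0571]
Ft [-0.02 -0.02  1.62] Mt [ 0.079 -0.076  0.003] pos [0.4753 0.2498 0.0251]
Ft [-0.02 -0.24  1.33] Mt [-0.038 -0.082 -0.01 ] pos [0.4754 0.2499 0.0112]
{'scene': array([0.045, 0.04 , 0.05 , 0.035, 0.055, 0.03 ]), 'top': array([0.055, 0.05 , 0.06 , 0.045, 0.065, 0.04 ])}
```

```bash
python3 steer.py '0 0 .003 0 0 0 0;0 0 .005 0 0 0 0;0 0 .0065 0 0 0 0;0 0 .0065 0 0 0 0'; python3 m.py
```

```text
time_s: 19.15
position: [0.476, 0.2499, 0.0056]
tcp_rot: [[-0.367, 0.93, 0.001], [0.93, 0.367, -0.0], [-0.001, 0.001, -1.0]]
force: [-0.1, -1.0, 2.4]
opening: 0.276
grasp_force: 30.0
Ft [-0.87 -0.44 -2.38] Mt [ 0.119  0.079 -0.061] pos [0.476  0.2499 0.0056]
```

```bash
python3 steer.py '0 0 0 0 0 0 .35;0 0 0 0 0 0 .5;0 0 0 0 0 0 .6;0 0 0 0 0 0 .6;0 0 0 0 0 0 .6;0 0 0 0 0 0 .6;0 0 0 0 0 0 .6;0 0 0 0 0 0 .6'; python3 m.py
python3 steer.py '0 0 -.02 0 0 0 .6;0 0 -.05 0 0 0 .6;0 0 -.1 0 0 0 .6;0 0 -.15 0 0 0 .6;0 0 -.2 0 0 0 .6;0 0 -.2 0 0 0 .6'; python3 fine.py
python3 - <<'E'
from h import *
from rig import bot, cams, readout
d1={}
for n in('scene','top','wrist'): s=readout.read_state();d1[n]=cams.capture(n);d1[n]['s']=s
pickle.dump(d1,open('cf.pkl','wb'))
# pole: dark brown blob in wrist and top
c=d1['top']['color'];hsv=cv2.cvtColor(c,cv2.COLOR_RGB2HSV)
exp=proj('top',np.array([.476-.0092,.25+.0233,.036]));print('expected handle px',exp)
w=cv2.cvtColor(d1['wrist']['color'],cv2.COLOR_RGB2BGR).astype(int)
m=((w[...,2]>60)&(w[...,2]<165)&(w[...,1]<.62*w[...,2])&(w[...,0]<.5*w[...,2])).astype(np.uint8)
n,l,st,ce=cv2.connectedComponentsWithStats(m)
for i in np.argsort(st[1:,4])[::-1][:3]+1: print(st[i],ce[i])
from red import red
red('cf.pkl')
E
```

```text
time_s: 19.95
position: [0.4759, 0.25, 0.0054]
tcp_rot: [[-0.367, 0.93, 0.001], [0.93, 0.367, -0.0], [-0.001, 0.001, -1.0]]
force: [0.2, 0.1, -0.9]
opening: 0.599
grasp_force: 0.0
Ft [0.05 0.24 0.91] Mt [ 0.068 -0.078 -0.017] pos [0.4759 0.25   0.0054]
time_s: 20.55
position: [0.4803, 0.2516, 0.2124]
tcp_rot: [[-0.367, 0.93, 0.016], [0.93, 0.367, 0.004], [-0.002, 0.016, -1.0]]
force: [1.4, 0.3, 0.2]
opening: 0.598
grasp_force: 0.0
flap (np.float64(0.044), np.float64(0.0445))
expected handle px [154.4846117 229.8522985]
[ 247  102   21   98 1992] [256.82931727 150.19226908]
[205 267   1   1   1] [205. 267.]
[509 173   1   1   1] [509. 173.]
c0.pkl scene 584.3999999999999 264.93 181.83
c0.pkl top 1209.2 259.67 191.94
c1.pkl scene 425.1999999999999 265.05 181.71
c1.pkl top 983.2 259.72 191.81
c3.pkl scene 0.0 0 0
c3.pkl top 1357.1999999999998 259.53 191.96
cl.pkl scene 0.0 0 0
cl.pkl top 0.0 0 0
cf.pkl scene 0.0 0 0
cf.pkl top 0.0 0 0
```

```bash
python3 steer.py '0 0 0 0 0 0 .6;0 0 0 0 0 0 .6;0 0 0 0 0 0 .6'; python3 -c "
from rig import bot, cams, readout
print(bot.hand_in())"
```

```text
time_s: 21.05
position: [0.4752, 0.2499, 0.2042]
tcp_rot: [[-0.367, 0.93, -0.002], [0.93, 0.367, -0.001], [-0.0, -0.002, -1.0]]
force: [-0.0, -0.2, 0.5]
opening: 0.601
grasp_force: 0.0
the job is handed in; nothing more can be done
None
```

I swung the flap shut with the hook pole, unhooked it, laid the pole back on the worktop and handed the job in at about 21 s; no verdict came back. The switch lever could not be seen, so "clicked but not over-travelled" is inferred: the flap went about 0.048 rad past first touch, against 0.031 rad for the click and 0.069 rad for over-travel.

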